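Set out the dosing cup and open the child-safe cleaner bottle

ROBOT

A 6-joint arm with a two-finger parallel gripper is mounted at the origin on the work surface. World frame = base frame: x ahead of the robot, y to its left, z up, the work surface at z = 0. Lengths are in m, angles in rad, forces in N, time in s.
With the tool pointing down it reaches from about 0.25 to 0.725 m from the base axis. Payload 4 kg.
Tool frame: the origin (TCP) lies between the finger pads; the fingertips stand 8 mm ahead of it and the grasp point (between the pads) lies 11 mm behind it (bot.tip_reach is the distance from the TCP to the fingertips, in m); z points along the fingers, y is the line along which they close (so a half turn about z gives the same grasp; the last joint's range is limited). The gripper opens to 85 mm and grips with 20 to 120 N. Pads are 22 mm wide; open, the fingers measure 114 mm over their backs; the gripper's body (76 mm by 85 mm) begins 54 mm behind the grasp point. The pads swing forward as they close: fully open they stand 13 mm farther back than shut.
Start: joints at [-1.249, 0.241, 0.005, 1.335, 0, 1.571], TCP at [0.158, -0.474, 0.239] pointing down, gripper open.
Joint ranges: [-2.72, 2.72], [-1.05, 1.87], [-1.09, 1.28], [-1.99, 2.15], [-1.42, 1.44], [-3.14, 3.14]. Speed limits (rad/s): [2.79, 2.79, 3.14, 3.14, 3.14, 3.14].

INTERFACE

Orientations are given as a unit quaternion [x, y, z, w].
In Python, from workcell import bot gives the robot as it stands.
- The arm moves only by the tool move_arm, never from a script. Its argument "deltas" is a list of rows, each a list of 7 numbers: the opening, from 0 (shut) to 1 (fully open), then the shift along the tool's x, y, z in mm, then the turn, a rotation vector about the tool's x, y, z in degrees. In form: [[gripper, tx, ty, tz, ax, ay, az], ...]. A call has 1 to 10 rows; each row shifts and turns the commanded pose from where the row before left it, along the tool's axes as they then stand; what a row does not reach is not made up. A row lasts 1/12 s, in which the tool goes at most 41.7 mm and 7.16 degrees, less where a joint would pass 70% of its speed; a pose out of reach is approached as far as the arm can. A call is refused whole if a number of a shift passes 41.7 or a number of a turn 7.16, either way. A call with a gripper value outside its range is refused whole. The fingers move at their own pace and stop on an object; the grip force is fixed at half the most. Time passes only in rows, so rows that do not move let the fingers close. It gives the time, the measured TCP pose, the force, the opening and the grip force at its end, in the units of the state.
- bot.get_obs(): the state, without advancing time (a new reading comes with each control period).
- bot.camera(name): name is "scene" or "top"; returns the picture (480x640x3 uint8, blue, green, red); there is no depth.
- bot.calibration(name): a dict with "K" (3x3 intrinsics, pixels), "position" and "orientation" of the camera in the world. Camera axes: x right, y down, z forward; pixel columns grow to the right and rows downward; lengths in m; the calibration is good to about 2 mm. A picture is of the moment at which its call begins. calibration takes no time and is no camera call.
- bot.job_done(): hands the job in; it is judged then, once.
Trained networks look in the newest picture that a camera, given by its name, has taken for a name from the list of things; names that differ only in an ending like _2 or _b are one class to them, and where a whole thing is asked for, a point or a joint stands for the part that bears it (a point fixed in the world has none). Each returns a list of dicts, best first, with "conf" (0 to 1); they miss things now and then, are a little off and sometimes report something else, mostly with a low value. They report only what shows in the picture. A call takes as long as a camera call. They do not tell look-alikes from the thing itself.
- bot.outline_of(query, camera): "pixels" (480x640 bool, what is visible of it) and "rect" ([left, top, width, height] in pixels, round what is visible of it).
The state is a dict: "clock": time; "joint_pos": joint angles; "joint_vel": joint speeds; "tau": joint torques, N m; "eef_pos": TCP position; "tool_rot": TCP orientation; "ft_force": force on the tool from outside, world axes, zero at the start; "ft_torque": the same for the moment, N m; "grip_width": finger opening in m; "grasp_force": force on a finger pad.
Only numpy, scipy, OpenCV 4.12 (cv2) and the standard library are available. Lean on these libraries where they do the work, as an engineer would, in place of code of your own. Each camera call takes 0.05 s, during which the arm holds its last target. There are 200 camera calls.

TASK

Get things ready for me to measure out two doses of cleaner: first stand the loose orange dosing cup upright in the middle of the empty round pad of the wooden tray, its tab pointing the same way as the tab of the cup already there, and let go of it. Then open the blue bottle: press its white safety cap down, twist it counterclockwise (seen from above) while pressed until it comes free, and lift it a good 5 cm straight up, finishing with the cap still held level in the gripper above the bottle, touching nothing else. Leave the other cup, the pepper mill, the spice jar and the spatula where they are.

Things in the scene. Friction and masses are not known exactly. Their poses are not given: they have to be found in the camera images.
- cup_center (a point): Centre (22 mm above its underside) of the loose orange dosing cup: a round open cup, 38 mm outside diameter, 44 mm tall, 30 g, 2.5 mm wall, standing upright on the counter. A flat tab 12 mm wide sticks out along the cup's own +x to 38 mm from the axis, between 37 and 42 mm above the underside. z is up.
- cup_tab (a point): Point on that cup's tab, 34 mm from the cup's axis along its +x, 39.5 mm above its underside.
- cup: The same loose cup, origin at the centre of its underside, same axes.
- refcup_center (a point): Centre of the second, identical orange dosing cup, which already stands on one pad of the tray with its tab along its own +x (which is the tray's +x). It stays where it is.
- tray_free (a point): Centre of the tray's empty round black pad (66 mm across), on the tray's floor 5 mm above the counter. Axes are the tray's: the cup's tab must point along +x.
- tray: Fixed wooden tray, 100 mm (its x) by 190 mm (its y), origin under its centre; rim 5 mm thick, rising 10 mm above the counter. The empty pad is centred at y = -46 mm, the pad with the second cup at y = +46 mm.
- bottle: Blue cleaner bottle, 66 mm square and about 115 mm tall to the shoulder, clamped immovably in a grey round foot (110 mm across) fixed to the counter. Origin on its vertical axis at counter level. The shoulder slopes in from 32 mm radius at 115 mm to the 30 mm wide neck at 130 mm above the counter.
- cap_center (a point): Centre (half-way up) of the white ribbed round safety cap on the bottle, 50 mm in diameter, 34 mm tall, 30 g, red arrow on top; can be gripped across any diameter. As found it is locked on the bottle's axis, underside 147 mm and this point 164 mm above the counter, its x along the bottle's x. How it opens: see cap.
- cap: The same cap, origin at its underside. A spring pushes it up: 5 N as found, 9 N at 5 mm down, rigid stop at 7 mm. Only when pressed 4.5 to 7 mm down can it turn counterclockwise seen from above; clockwise is blocked. After about 45 deg it is free and pushed up some 4 mm; a total turn of 50 to 125 deg (80 is good) lets it lift straight off.
- mill_center (a point): Centre (60 mm up) of a dark wooden pepper mill, 48 mm wide, 120 mm tall. Leave alone.
- jar_center (a point): Centre of an amber spice jar, 52 mm wide, 75 mm tall. Leave alone.
- spatula_grip (a point): Grip of a spatula lying on the counter near the robot. Leave alone.
Not all that is in view belongs to the job. What is meant by the tray is not green, and is the larger of those in its own colour.

How it is judged:
On the way, in this order (a step that is already met when the one before it is completed fails the run):
1. the cup stands released on the empty pad, tab the same way as the other cup's, the bottle still closed (horizontal distance between cup_center and tray_free below 0.015 m and z of cup_center in the frame of tray_free between 0.017 and 0.027 m and angle between cup_center's own z axis and vertical below 0.15 rad and angle between the x axis of cup_center and the x axis of refcup_center, either way round below 0.35 rad and x of cup_tab in the frame of tray_free above 0 m and contact force between the fingers and cup below 0.1 N and linear speed of cup below 0.03 m/s and z of cap_center in the frame of bottle below 0.168 m), for 0.2 s.
2. the cap is pressed down on the bottle (z of cap_center in the frame of bottle below 0.1605 m), for 0.04 s.
3. the cap is turned past its catch while still on the neck (angle between the x axis of cap_center and the x axis of bottle, either way round above 0.65 rad and z of cap_center in the frame of bottle below 0.174 m), for 0.02 s.
At the end, for the whole second after the job is handed in: Cup upright, released, within 15 mm of the pad centre, tab within 20 deg of the other cup's; cap gripped by the fingers and still, level within 14 deg, 35 to 140 mm above its closed place, within 35 mm of the bottle axis, off the bottle; bystanders within 30 mm of their start (horizontal distance between cup_center and tray_free below 0.015 m and z of cup_center in the frame of tray_free between 0.017 and 0.027 m and angle between cup_center's own z axis and vertical below 0.15 rad and angle between the x axis of cup_center and the x axis of refcup_center, either way round below 0.35 rad and x of cup_tab in the frame of tray_free above 0 m and contact force between the fingers and cup below 0.1 N and linear speed of each of cup, cap below 0.03 m/s and distance of each of refcup_center, mill_center, jar_center, spatula_grip from where it was at the start of the episode below 0.03 m and z of cap_center in the frame of bottle between 0.199 and 0.304 m and horizontal distance between cap_center and bottle below 0.035 m and angle between cap_center's own z axis and vertical below 0.25 rad and contact force between the fingers and cap above 2 N and contact force between cap and bottle below 0.1 N); the arm keeps its last pose, push and grip.
It fails at once if the other dosing cup is displaced by more than 30 mm (distance of refcup_center from where it was at the start of the episode above 0.03 m).
It fails at once if the pepper mill is displaced by more than 30 mm (distance of mill_center from where it was at the start of the episode above 0.03 m).
It fails at once if the spice jar is displaced by more than 30 mm (distance of jar_center from where it was at the start of the episode above 0.03 m).
It fails at once if the spatula is displaced by more than 30 mm (distance of spatula_grip from where it was at the start of the episode above 0.03 m).
It fails at once if the loose cup is tipped over (angle between cup_center's own z axis and vertical above 0.8 rad).
It also fails if it takes over 54 s, if anything falls off the work surface, if the arm or the gripper's body presses on something with over 40 N, if the wrist force passes 120 N, or if a joint passes its speed limit or range.

## Working session

There is one attempt and no reset: what is moved stays moved. The work goes in short steps, Python scripts to look and compute and a tool call to move; the robot and the scene stay as the last step left them, time stands still between calls to the robot, and variables do not carry over. Pictures are saved under pics/ and viewed, at most 10 in all, crops included, and the job is handed in when it is done.

Besides the shell and the picture viewer there is one more tool, called after "Call:" as name(argument=value, ...), one argument or row to a line, values as JSON. move_arm: Moves the arm, as the interface text tells. Its arguments: {"type":"object","properties":{"deltas":{"type":"array","items":{"type":"array","items":{"type":"number"}}}},"required":["deltas"]}

```bash
mkdir -p pics; cat > h.py <<'E'
import numpy as np, cv2
from scipy.spatial.transform import Rotation as R
from workcell import bot
def ray(cam,uv):
    c=bot.calibration(cam); K=np.array(c['K']); 
    d=R.from_quat(c['orientation']).apply(np.linalg.inv(K)@np.array([uv[0],uv[1],1.]))
    return np.array(c['position']),d
def at_z(cam,uv,z):
    p,d=ray(cam,uv); return p+d*(z-p[2])/d[2]
def proj(cam,P):
    c=bot.calibration(cam); q=R.from_quat(c['orientation']).inv().apply(np.atleast_2d(P)-c['position'])
    u=q@np.array(c['K']).T; return u[:,:2]/u[:,2:]
E
python3 - <<'E'
from h import *
for n in ['scene','top']:
    cv2.imwrite(f'pics/{n}0.png',bot.camera(n))
    c=bot.calibration(n); print(n,c['position'],R.from_quat(c['orientation']).as_matrix()[:,2],c['K'][0][0])
    for q in ['cup','tray','cap','bottle','mill_center','jar_center','spatula_grip']:
        for r in bot.outline_of(q,n)[:4]: 
            ys,xs=np.nonzero(r['pixels']);print(q,round(r['conf'],2),r['rect'],round(xs.mean()),round(ys.mean()))
print(bot.get_obs()['tool_rot'],bot.get_obs()['clock'])
E
```

```text
scene [ 1.0361756  -0.2374968   0.83847003] [-0.54811034  0.31177594 -0.77612551] 467.9958884859646
cup 0.79 [279.3, 241.0, 29.8, 24.5] 287 253
tray 0.83 [437.4, 209.8, 71.5, 42.1] 471 230
tray 0.82 [340.1, 233.4, 98.2, 59.3] 386 260
tray 0.72 [423.9, 298.5, 83.0, 49.1] 464 323
tray 0.31 [95.4, 222.4, 133.6, 47.3] 173 247
bottle 0.89 [124.3, 317.0, 67.7, 72.1] 160 357
mill_center 0.62 [355.8, 304.5, 27.8, 46.3] 369 326
jar_center 0.83 [270.8, 351.0, 24.3, 39.5] 282 369
spatula_grip 0.6 [95.9, 226.7, 132.3, 40.6] 175 247
spatula_grip 0.24 [277.1, 241.5, 25.8, 24.7] 287 253
top [0.37389255 0.07378074 1.52690428] [ 0.1090384  -0.01080717 -0.99397879] 549.7269051213775
cup 0.53 [320.1, 267.8, 16.8, 15.8] 330 275
tray 0.93 [160.3, 207.2, 52.8, 31.8] 185 222
tray 0.83 [223.7, 144.3, 55.7, 39.2] 251 161
tray 0.68 [221.2, 208.7, 77.5, 49.4] 261 234
cap 0.7 [451.0, 225.7, 17.0, 24.5] 461 237
bottle 0.8 [424.2, 224.4, 41.5, 38.7] 443 245
bottle 0.49 [236.5, 213.3, 12.7, 22.4] 243 227
mill_center 0.87 [307.6, 170.6, 19.1, 25.0] 317 183
mill_center 0.72 [451.6, 229.1, 23.6, 19.0] 461 237
jar_center 0.57 [370.4, 178.8, 18.4, 24.6] 381 191
jar_center 0.36 [238.0, 215.1, 13.7, 19.7] 243 227
spatula_grip 0.87 [359.8, 311.5, 109.2, 38.3] 401 334
[9.87085773e-01 1.60192622e-01 1.09749883e-05 8.48462747e-06] 0.8
```

View pics/scene0.png

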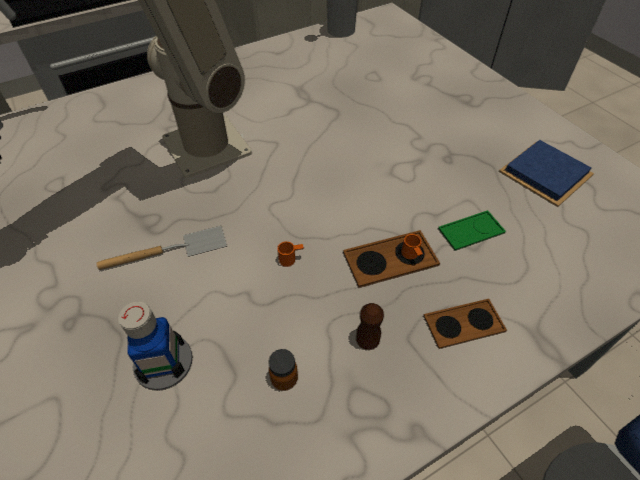

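View pics/top0.png

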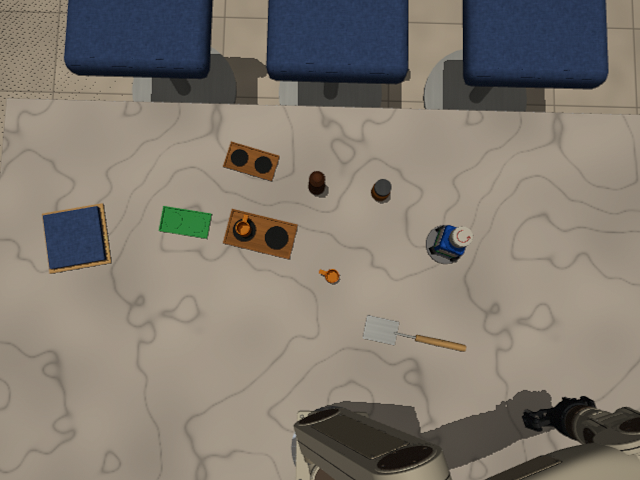

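The top view shows the loose cup at (333,277) with its tab to the upper left. The larger brown tray is at (261,234), its empty pad at (277,238) and the reference cup at (243,229). The bottle is at (443,245) with its cap at (461,237). In the scene view the tray is at (391,259) and the cap at (135,318). Next I'll fit models to the silhouettes.

```bash
cat > fit.py <<'E'
from h import *
from scipy.optimize import minimize
t=np.linspace(0,2*np.pi,40,endpoint=False)
def hull(img,cam,P):
    cv2.fillConvexPoly(img,cv2.convexHull((proj(cam,P)*64).astype(np.int32)),1,shift=6+0)
def cyl(x,y,r,z0,z1): return np.array([[x+r*np.cos(a),y+r*np.sin(a),z] for a in t for z in (z0,z1)])
def cup_sil(cam,x,y,yaw,z0,S=4):
    img=np.zeros((480*S,640*S),np.uint8)
    tab=np.array([[u,v,w] for u in(.015,.038) for v in(-.006,.006) for w in(.037,.042)])
    tab=R.from_euler('z',yaw).apply(tab)+[x,y,z0]
    for P in (cyl(x,y,.019,z0,z0+.044),tab):
        cv2.fillConvexPoly(img,cv2.convexHull(np.round(((proj(cam,P)+.5)*S-.5)).astype(np.int32)),1)
    return img
def orange(im,uv,rad=22):
    h=cv2.cvtColor(im,cv2.COLOR_BGR2HSV)
    m=((h[...,0]>5)&(h[...,0]<16)&(h[...,1]>190)&(h[...,2]>60)).astype(np.uint8)
    k=np.zeros_like(m); cv2.circle(k,(int(uv[0]),int(uv[1])),rad,1,-1); return m*k
def fit_cup(ims,guess,z0,S=4):
    ms={c:cv2.resize(orange(im,proj(c,[*guess[:2],z0+.02])[0]),None,fx=S,fy=S,interpolation=cv2.INTER_NEAREST) for c,im in ims.items()}
    def cost(p):
        s=0
        for c,m in ms.items():
            a=cup_sil(c,p[0]/100,p[1]/100,p[2],z0); s+=1-(a&m).sum()/max((a|m).sum(),1)
        return s
    best=min((minimize(cost,[guess[0]*100,guess[1]*100,y],method='Nelder-Mead',options=dict(initial_simplex=np.array([guess[0]*100,guess[1]*100,y])+np.array([[0,0,0],[1,0,0],[0,1,0],[0,0,.5]]))) for y in np.arange(0,6.28,.785)),key=lambda r:r.fun)
    return best.x*[.01,.01,1],best.fun,{c:int(m.sum()/16) for c,m in ms.items()}
E
python3 - <<'E'
from fit import *
ims={n:cv2.imread(f'pics/{n}0.png') for n in ('scene','top')}
print('cup guess',at_z('top',(333,277),.02),at_z('scene',(287,253),.02))
for nm,uv,z in(('cup',(333,277),0),('ref',(243,229),.005)):
    g=at_z('top',uv,.025)[:2]
    print(nm,fit_cup(ims,g,z)); 
    for c in ims: print(c,fit_cup({c:ims[c]},g,z)[:2])
# tray: brown mask
def brown(im,c,r=60):
    h=cv2.cvtColor(im,cv2.COLOR_BGR2HSV); return h
for c,uv in(('top',(261,234)),('scene',(391,260))):
    print(c,'tray centre',at_z(c,uv,.008))
for c,pads in(('top',[(277,238),(243,229)]),('scene',[(371,263),(409,251)])):
    im=ims[c]
    for (u,v) in pads[:1]:
        w=im[v-20:v+20,u-20:u+20].max(axis=2); m=(w<60).astype(np.uint8)
        n,l,s,ce=cv2.connectedComponentsWithStats(m); k=l[20,20]; print(c,'pad',s[k],ce[k]+[u-20,v-20],at_z(c,ce[k]+[u-20,v-20],.005))
for c,uv,z in (('top',(461,237),.181),('scene',(134,313),.181),('top',(317,183),.06),('scene',(369,326),.06),('top',(381,190),.037),('scene',(282,369),.037)): print(c,uv,at_z(c,uv,z))
cv2.imwrite('pics/crop.png',np.hstack([cv2.resize(ims['scene'][290:390,100:200],None,fx=4,fy=4),cv2.resize(ims['top'][195:295,220:320],None,fx=4,fy=4)]))
E
```

```text
cup guess [0.45557892 0.00669113 0.02      ] [0.45738333 0.01321078 0.02      ]Traceback (most recent call last):
  File "<stdin>", line 6, in <module>
  File "fit.py", line 25, in fit_cup
    best=min((minimize(cost,[guess[0]*100,guess[1]*100,y],method='Nelder-Mead',options=dict(initial_simplex=np.array([guess[0]*100,guess[1]*100,y])+np.array([[0,0,0],[1,0,0],[0,1,0],[0,0,.5]]))) for y in np.arange(0,6.28,.785)),key=lambda r:r.fun)
  File "fit.py", line 25, in <genexpr>
    best=min((minimize(cost,[guess[0]*100,guess[1]*100,y],method='Nelder-Mead',options=dict(initial_simplex=np.array([guess[0]*100,guess[1]*100,y])+np.array([[0,0,0],[1,0,0],[0,1,0],[0,0,.5]]))) for y in np.arange(0,6.28,.785)),key=lambda r:r.fun)
              ~~~~~~~~^^^^^^^^^^^^^^^^^^^^^^^^^^^^^^^^^^^^^^^^^^^^^^^^^^^^^^^^^^^^^^^^^^^^^^^^^^^^^^^^^^^^^^^^^^^^^^^^^^^^^^^^^^^^^^^^^^^^^^^^^^^^^^^^^^^^^^^^^^^^^^^^^^^^^^^^^^^^^^^^^^^^^^^^^^^^
    res = _minimize_neldermead(fun, x0, args, callback, bounds=bounds,
                               **options)
    fsim[j] = func(sim[j])
              ~~~~^^^^^^^^
    fx = function(np.copy(x), *(wrapper_args + args))
  File "fit.py", line 23, in cost
    a=cup_sil(c,p[0]/100,p[1]/100,p[2],z0); s+=1-(a&m).sum()/max((a|m).sum(),1)
  File "fit.py", line 12, in cup_sil
    cv2.fillConvexPoly(img,cv2.convexHull(np.round(((proj(cam,P)+.5)*S-.5)).astype(np.int32)),1)
                                                     ~~~~^^^^^^^
  File "h.py", line 11, in proj
    c=bot.calibration(cam); q=R.from_quat(c['orientation']).inv().apply(np.atleast_2d(P)-c['position'])
ValueError: time passes only in moves, steps and waits
```

Too many calibration calls, so I'll cache them.

```bash
sed -i 's/^def ray/from functools import lru_cache\n@lru_cache\ndef cal(n): return bot.calibration(n)\ndef ray/; s/=bot.calibration(cam)/=cal(cam)/' h.py
python3 - <<'E'
from fit import *
ims={n:cv2.imread(f'pics/{n}0.png') for n in ('scene','top')}
cv2.imwrite('pics/crop.png',np.hstack([cv2.resize(ims['scene'][290:390,100:200],None,fx=4,fy=4),cv2.resize(ims['top'][195:295,220:320],None,fx=4,fy=4)]))
for nm,uv,z in(('cup',(333,277),0),('ref',(243,229),.005)):
    g=at_z('top',uv,.025)[:2]
    print(nm,fit_cup(ims,g,z)); 
    for c in ims: print(c,fit_cup({c:ims[c]},g,z)[:2])
for c,uv in(('top',(261,234)),('scene',(391,260))):
    print(c,'tray centre',at_z(c,uv,.008))
for c,(u,v) in(('top',(277,238)),('scene',(371,263))):
        w=ims[c][v-20:v+20,u-20:u+20].max(axis=2); m=(w<60).astype(np.uint8)
        n,l,s,ce=cv2.connectedComponentsWithStats(m); k=l[20,20]; print(c,'pad',s[k],ce[k]+[u-20,v-20],at_z(c,ce[k]+[u-20,v-20],.005))
for c,uv,z in (('top',(461,237),.181),('scene',(134,313),.181),('top',(317,183),.06),('scene',(369,326),.06),('top',(381,190),.037),('scene',(282,369),.037)): print(c,uv,at_z(c,uv,z))
E
```

```text
cup (array([0.45928288, 0.01148688, 1.28704849]), np.float64(0.39497139408287196), {'scene': 379, 'top': 159})
scene (array([0.45847055, 0.01007315, 1.21336896]), np.float64(0.17519042437431986))
top (array([0.45953618, 0.01029373, 1.34714617]), np.float64(0.22347905839192905))
ref (array([0.58331107, 0.25792351, 6.02365477]), np.float64(0.6000087249900471), {'scene': 415, 'top': 230})
scene (array([0.58273494, 0.25773248, 6.02101846]), np.float64(0.167728813559322))
top (array([0.58621182, 0.25812817, 6.00971119]), np.float64(0.406060606060606))
top tray centre [0.57146201 0.20870005 0.008     ]
scene tray centre [0.58186515 0.20593077 0.008     ]
top pad [  8   8  23  24 421] [276.01425178 237.43467933] [0.56316229 0.16686787 0.005     ]
scene pad [  6   8  29  24 560] [371.14642857 262.64642857] [0.56409929 0.16555003 0.005     ]
top (461, 237) [ 0.55283732 -0.30145941  0.181     ]
scene (134, 313) [ 0.5546975  -0.30524929  0.181     ]
top (317, 183) [0.7079631  0.05651135 0.06      ]
scene (369, 326) [0.71438208 0.05333565 0.06      ]
top (381, 190) [ 0.69779226 -0.12091181  0.037     ]
scene (282, 369) [ 0.69811858 -0.12204744  0.037     ]
```

View pics/crop.png

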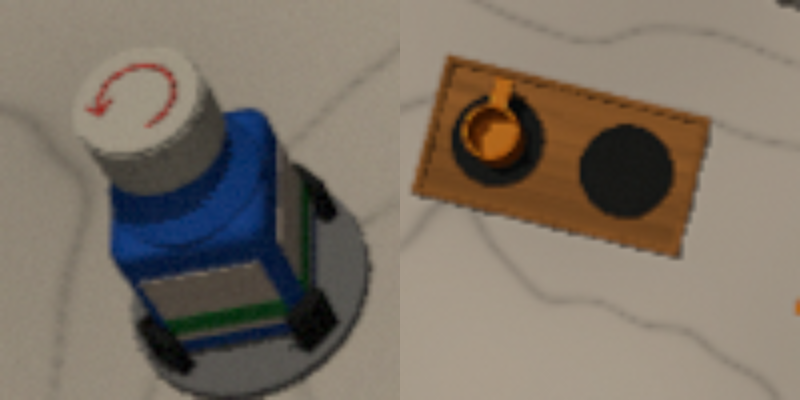

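The crops agree with the fits: the reference cup's tab is at tray +x (yaw about -0.24 rad), and the free pad is at (0.564, 0.166). The loose cup is at (0.459, 0.011) with yaw about 1.28, and the cap is at (0.554, -0.303). I'll go above the cup and start the turn.

Call:
move_arm(
  deltas=[
    [1,27.5,-23,6,0,0,0],
    [1,27.5,-23,6,0,0,0],
    [1,27.5,-23,6,0,0,0],
    [1,27.5,-23,6,0,0,0],
    [1,27.5,-23,6,0,0,0],
    [1,27.5,-23,6,0,0,0],
    [1,27.5,-23,6,0,0,0],
    [1,27.5,-23,6,0,0,0],
  ],
)

```text
clock: 1.47
eef_pos: [0.3092, -0.2287, 0.1913]
tool_rot: [0.987, 0.16, 0.0, 0.0]
ft_force: [0.3, 0.5, -0.3]
grip_width: 0.0851
grasp_force: 0.0
```

Call:
move_arm(
  deltas=[
    [1,27.5,-23,6,0,0,0],
    [1,27.5,-23,6,0,0,0],
    [1,27.5,-23,6,0,0,0],
    [1,27.5,-23,6,0,0,0],
    [1,27.5,-23,6,0,0,0],
    [1,27.5,-23,6,0,0,0],
    [1,27.5,-23,6,0,0,0],
    [1,27.5,-23,6,0,0,0],
  ],
)

```text
clock: 2.13
eef_pos: [0.4599, 0.0158, 0.1432]
tool_rot: [0.987, 0.16, 0.0, 0.0]
ft_force: [0.3, -0.8, 0.3]
grip_width: 0.0854
grasp_force: 0.0
```

Call:
move_arm(
  deltas=[
    [1,0,0,0,0,0,-7],
    [1,0,0,0,0,0,-7],
    [1,0,0,0,0,0,-7],
    [1,0,0,0,0,0,-7],
    [1,0,0,0,0,0,-7],
    [1,0,0,0,0,0,-7],
    [1,0,0,0,0,0,-7],
    [1,0,0,0,0,0,-7],
    [1,0,0,0,0,0,-7],
    [1,0,0,0,0,0,-7],
  ],
)

```text
clock: 2.97
eef_pos: [0.4592, 0.0139, 0.1434]
tool_rot: [0.715, 0.7, 0.0, 0.0]
ft_force: [0.5, 0.7, 0.2]
grip_width: 0.0851
grasp_force: 0.0
```

```bash
cat > go.py <<'E'
# usage: go.py x y z phi -> remaining move in tool axes (mm, deg) ; az sign: +az lowers phi
import sys
from h import *
o=bot.get_obs(); M=R.from_quat(o['tool_rot']).as_matrix()
phi=np.arctan2(M[1,0],M[0,0]); print('t',o['clock'],'pos',np.round(o['eef_pos'],4),'phi',round(phi,3),'j',np.round(o['joint_pos'],2),'w',round(o['grip_width'],4),'F',np.round(o['ft_force'],1),'g',round(o['grasp_force'],1),'tipreach',bot.tip_reach)
print('z axis',np.round(M[:,2],3))
if len(sys.argv)>3:
    a=list(map(float,sys.argv[1:])); d=np.array(a[:3])-o['eef_pos']; print('shift',np.round(M.T@d*1000,1))
    if len(a)>3:
        e=(a[3]-phi+np.pi)%(2*np.pi)-np.pi; print('az',round(-np.degrees(e),1))
        c,s=np.cos(a[3]),np.sin(a[3]); print('shift after turn',np.round(np.array([[c,s,0],[s,-c,0],[0,0,-1]])@d*1000,1))
E
python3 go.py 0.459 0.011 0.1 -1.86
```

```text
t 2.9667 pos [0.4592 0.0139 0.1434] phi 1.55 j [ 0.03  0.23 -0.27  1.07 -0.    1.62] w 0.0851 F [0.5 0.7 0.2] g 0.0 tipreach 0.008
z axis [ 0.  0. -1.]
shift [-3.  -0.2 43.4]
az -164.6
shift after turn [ 2.9 -0.6 43.4]
```

Call:
move_arm(
  deltas=[
    [1,0,0,0,0,0,-7],
    [1,0,0,0,0,0,-7],
    [1,0,0,0,0,0,-7],
    [1,0,0,0,0,0,-7],
    [1,0,0,0,0,0,-7],
    [1,0,0,0,0,0,-7],
    [1,0,0,0,0,0,-7],
    [1,0,0,0,0,0,-7],
    [1,0,0,0,0,0,-7],
    [1,0,0,0,0,0,-7],
  ],
)

```text
clock: 3.8
eef_pos: [0.4592, 0.0139, 0.1434]
tool_rot: [0.184, 0.983, 0.0, 0.0]
ft_force: [-0.4, 0.4, 0.7]
grip_width: 0.0851
grasp_force: 0.0
```

Call:
move_arm(
  deltas=[
    [1,0,0,0,0,0,-7],
    [1,0,0,0,0,0,-7],
    [1,0,0,0,0,0,-7],
    [1,0,0,0,0,0,-7],
    [1,0,0,0,0,0,-7],
    [1,0,0,0,0,0,-7],
    [1,0,0,0,0,0,-7],
    [1,0,0,0,0,0,-7],
    [1,0,0,0,0,0,-7],
    [1,0,0,0,0,0,-7],
  ],
)

```text
clock: 4.63
eef_pos: [0.4592, 0.0139, 0.1434]
tool_rot: [-0.413, 0.911, -0.0, 0.0]
ft_force: [-0.0, 0.1, -0.7]
grip_width: 0.0856
grasp_force: 0.0
```

Call:
move_arm(
  deltas=[
    [1,0,0,0,0,0,-7],
    [1,0,0,0,0,0,-7],
    [1,0,0,0,0,0,-7],
    [1,0,0,0,0,0,-3.6],
    [1,3,-0.5,20,0,0,0],
    [1,0,0,20,0,0,0],
    [1,0,0,10,0,0,0],
  ],
)

```text
clock: 5.22
eef_pos: [0.4578, 0.0108, 0.0917]
tool_rot: [-0.595, 0.804, 0.001, -0.001]
ft_force: [-0.3, -0.1, 0.1]
grip_width: 0.0854
grasp_force: 0.0
```

```bash
python3 go.py 0.459 0.011 0.022 -1.86
```

```text
t 5.2167 pos [0.4578 0.0108 0.0917] phi -1.867 j [ 0.02  0.28 -0.35  0.94  0.   -1.25] w 0.0854 F [-0.3 -0.1  0.1] g 0.0 tipreach 0.008
z axis [-0.002 -0.    -1.   ]
shift [-0.6 -1.2 69.7]
az -0.4
shift after turn [-0.5 -1.1 69.7]
```

Call:
move_arm(
  deltas=[
    [1,-0.5,-1,20,0,0,0],
    [1,0,0,20,0,0,0],
    [1,0,0,20,0,0,0],
    [1,0,0,9,0,0,0],
    [1,0,0,0,0,0,0],
  ],
)

```text
clock: 5.63
eef_pos: [0.458, 0.0111, 0.0224]
tool_rot: [-0.595, 0.804, 0.001, -0.002]
ft_force: [-0.6, -0.1, 0.1]
grip_width: 0.0855
grasp_force: 0.0
```

Call:
move_arm(
  deltas=[
    [0.6,0,0,0,0,0,0],
    [0.5,0,0,0,0,0,0],
    [0.3,0,0,0,0,0,0],
    [0.2,0,0,0,0,0,0],
    [0.1,0,0,0,0,0,0],
    [0,0,0,0,0,0,0],
    [0,0,0,0,0,0,0],
    [0,0,0,0,0,0,0],
  ],
)

```text
clock: 6.3
eef_pos: [0.4612, 0.0111, 0.0256]
tool_rot: [-0.595, 0.804, -0.001, 0.001]
ft_force: [-0.4, -0.6, 6.5]
grip_width: 0.0349
grasp_force: 60.5
```

```bash
python3 go.py 0.5636 0.166 0.1 -3.38
```

```text
t 6.3 pos [0.4612 0.0111 0.0256] phi -1.867 j [ 0.02  0.38 -0.42  0.76  0.   -1.25] w 0.0349 F [-0.4 -0.6  6.5] g 60.5 tipreach 0.008
z axis [ 0.003  0.    -1.   ]
shift [-178.1  -53.   -74. ]
az 86.7
shift after turn [-62.9 174.7 -74.4]
```

```bash
python3 - <<'E'
from h import *
s=bot.camera('scene');t=bot.camera('top')
cv2.imwrite('pics/g1.png',np.hstack([cv2.resize(s[205:285,240:340],None,fx=4,fy=4),cv2.resize(t[235:315,280:380],None,fx=4,fy=4)]))
E
```

```text
(no output)
```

View pics/g1.png

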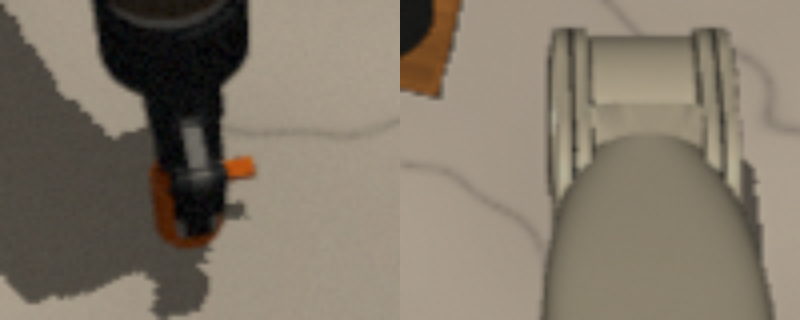

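The cup looks upright and is gripped mid-body, at about (188,205) in the crop, with the tab clear. Next I'll lift it, carry it over and turn it.

Call:
move_arm(
  deltas=[
    [0,0,0,-10,0,0,0],
    [0,0,0,-20,0,0,0],
    [0,0,0,-25,0,0,0],
    [0,0,0,-25,0,0,0],
    [0,0,0,-5,0,0,0],
  ],
)

```text
clock: 6.82
eef_pos: [0.4624, 0.0112, 0.1133]
tool_rot: [-0.595, 0.804, -0.002, 0.003]
ft_force: [0.8, 0.3, 0.2]
grip_width: 0.0351
grasp_force: 59.8
```

Call:
move_arm(
  deltas=[
    [0,-15,-4,0,0,0,0],
    [0,-25,-7.5,0,0,0,0],
    [0,-25,-7.5,0,0,0,0],
    [0,-25,-7.5,0,0,0,0],
    [0,-25,-7.5,0,0,0,0],
    [0,-25,-7.5,0,0,0,0],
    [0,-25,-7.5,0,0,0,0],
    [0,-13,-4,0,0,0,0],
  ],
)

```text
clock: 7.48
eef_pos: [0.5637, 0.1684, 0.1087]
tool_rot: [-0.596, 0.803, 0.0, 0.001]
ft_force: [0.5, 0.0, 0.2]
grip_width: 0.0354
grasp_force: 59.8
```

Call:
move_arm(
  deltas=[
    [0,0,0,0,0,0,4],
    [0,0,0,0,0,0,7],
    [0,0,0,0,0,0,7],
    [0,0,0,0,0,0,7],
    [0,0,0,0,0,0,7],
    [0,0,0,0,0,0,7],
    [0,0,0,0,0,0,7],
    [0,0,0,0,0,0,7],
    [0,0,0,0,0,0,7],
    [0,0,0,0,0,0,7],
  ],
)

```text
clock: 8.32
eef_pos: [0.562, 0.1658, 0.1086]
tool_rot: [-0.05, 0.999, -0.0, -0.001]
ft_force: [0.0, 0.2, -1.4]
grip_width: 0.0354
grasp_force: 59.7
```

Call:
move_arm(
  deltas=[
    [0,0,0,0,0,0,7],
    [0,0,0,0,0,0,7],
    [0,0,0,0,0,0,6],
    [0,0,0,0,0,0,0],
    [0,0,0,0,0,0,0],
  ],
)

```text
clock: 8.73
eef_pos: [0.5621, 0.1658, 0.1087]
tool_rot: [0.12, 0.993, -0.0, -0.0]
ft_force: [-0.3, -0.3, -0.1]
grip_width: 0.0351
grasp_force: 59.8
```

```bash
python3 go.py 0.5636 0.166 0.031 -3.38;python3 - <<'E'
from h import *
s=bot.camera('scene');t=bot.camera('top')
cv2.imwrite('pics/g2.png',np.hstack([cv2.resize(s[190:290,330:450],None,fx=3,fy=3),cv2.resize(t[170:270,200:320],None,fx=3,fy=3)]))
E
```

```text
t 8.7333 pos [0.5621 0.1658 0.1087] phi 2.901 j [0.29 0.49 0.02 1.1  0.   0.53] w 0.0351 F [-0.3 -0.3 -0.1] g 59.8 tipreach 0.008
z axis [-0.001 -0.    -1.   ]
shift [-1.5  0.6 77.7]
az -0.1
shift after turn [-1.4  0.5 77.7]
```

View pics/g2.png

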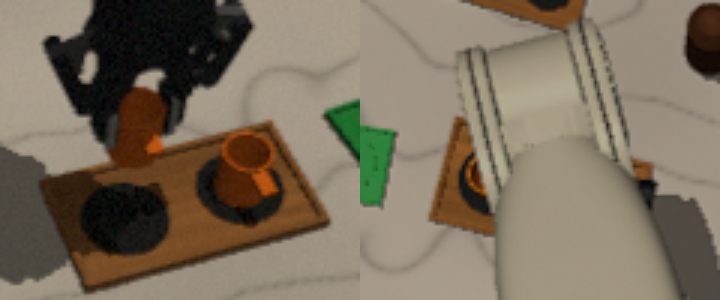

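The tab in the crop sits about where it does on the reference cup, but I'll overlay the expected model to rule out tilt.

```bash
python3 - <<'E'
from fit import *
im=bot.camera('scene'); S=6
def draw(img,x,y,yaw,z0,pitch,col):
    Rm=R.from_euler('z',yaw)*R.from_euler('y',pitch); piv=np.array([0,0,.031])
    f=lambda P:(((proj('scene',Rm.apply(P-piv)+piv+[x,y,z0])+.5-[345,190])*S)).astype(np.int32)
    for z in(0,.044): cv2.polylines(img,[f(np.c_[.019*np.cos(t),.019*np.sin(t),0*t+z])],True,col,1)
    cv2.polylines(img,[f(np.array([[.019,-.006,.042],[.038,-.006,.042],[.038,.006,.042],[.019,.006,.042]]))],True,col,1)
b=cv2.convertScaleAbs(cv2.resize(im[190:280,345:445],None,fx=S,fy=S),alpha=1.8)
draw(b,.5621,.1658,-.24,.083,0,(0,255,0)); draw(b,.5833,.258,-.24,.005,0,(255,0,0))
cv2.imwrite('pics/g3.png',b)
E
```

```text
(no output)
```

View pics/g3.png

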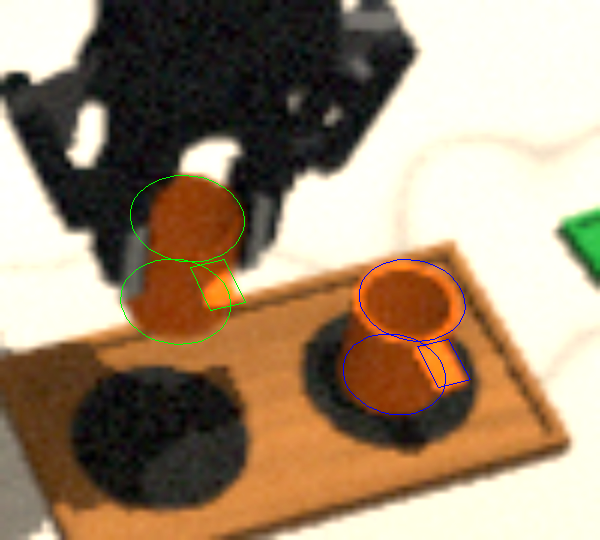

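The overlay fits well. The held cup is upright, its tab is at the same yaw as the reference cup's, and both underside and rim line up. Next I'll lower and release it.

Call:
move_arm(
  deltas=[
    [0,-1.5,0.5,12,0,0,0],
    [0,0,0,20,0,0,0],
    [0,0,0,20,0,0,0],
    [0,0,0,12,0,0,0],
    [0,0,0,8,0,0,0],
    [0,0,0,3,0,0,0],
    [0,0,0,2,0,0,0],
    [0,0,0,0,0,0,0],
  ],
)

```text
clock: 9.55
eef_pos: [0.5644, 0.1661, 0.0326]
tool_rot: [0.121, 0.993, 0.0, 0.0]
ft_force: [0.2, -0.4, -0.3]
grip_width: 0.0355
grasp_force: 59.8
```

```bash
python3 go.py 0.5636 0.166 0.031 -3.38
```

```text
t 9.55 pos [0.5644 0.1661 0.0326] phi 2.898 j [ 0.29  0.57 -0.06  0.94 -0.    0.53] w 0.0355 F [ 0.2 -0.4 -0.3] g 59.8 tipreach 0.008
z axis [ 0.001  0.    -1.   ]
shift [ 0.8 -0.3  1.6]
az -0.3
shift after turn [ 0.8 -0.3  1.6]
```

Call:
move_arm(
  deltas=[
    [0,0,0,1,0,0,0],
    [0,0,0,1,0,0,0],
    [0,0,0,0,0,0,0],
  ],
)

```text
clock: 9.8
eef_pos: [0.5645, 0.1661, 0.0309]
tool_rot: [0.122, 0.993, 0.0, 0.001]
ft_force: [0.2, -0.5, -0.7]
grip_width: 0.0355
grasp_force: 59.8
```

Call:
move_arm(
  deltas=[
    [0.5,0,0,0,0,0,0],
    [0.65,0,0,0,0,0,0],
    [0.75,0,0,0,0,0,0],
    [0.75,0,0,0,0,0,0],
  ],
)

```text
clock: 10.13
eef_pos: [0.5642, 0.166, 0.0305]
tool_rot: [0.122, 0.993, 0.0, 0.0]
ft_force: [-0.0, -0.5, -0.4]
grip_width: 0.0641
grasp_force: 0.0
```

Call:
move_arm(
  deltas=[
    [0.75,0,0,-10,0,0,0],
    [0.75,0,0,-25,0,0,0],
    [0.75,0,0,-35,0,0,0],
    [1,0,0,-38,0,0,0],
    [1,0,0,-38,0,0,0],
    [1,0,0,-38,0,0,0],
    [1,0,0,-30,0,0,0],
  ],
)

```text
clock: 10.72
eef_pos: [0.5644, 0.1661, 0.2488]
tool_rot: [0.122, 0.993, 0.001, 0.002]
ft_force: [1.4, -0.1, 0.3]
grip_width: 0.0855
grasp_force: 0.0
```

```bash
python3 go.py 0.5537 -0.303 0.25 -3.38; python3 - <<'E'
from fit import *
import os
# bottle foot / cap from initial pictures: fit cap-top ellipse by silhouette of white in scene
E
```

```text
t 10.7167 pos [0.5644 0.1661 0.2488] phi 2.898 j [0.29 0.41 0.27 1.43 0.   0.53] w 0.0855 F [ 1.4 -0.1  0.3] g 0.0 tipreach 0.008
z axis [ 0.004  0.001 -1.   ]
shift [-102.8 -457.9   -1.8]
az -0.3
shift after turn [-100.4 -458.4   -1.2]
```

Call:
move_arm(
  deltas=[
    [1,-4,-18,0,0,0,0],
    [1,-8,-36,0,0,0,0],
    [1,-8,-36,0,0,0,0],
    [1,-8,-36,0,0,0,0],
    [1,-8,-36,0,0,0,0],
    [1,-8,-36,0,0,0,0],
    [1,-8,-36,0,0,0,0],
    [1,-8,-36,0,0,0,0],
  ],
)

```text
clock: 11.38
eef_pos: [0.5567, -0.1122, 0.2454]
tool_rot: [0.121, 0.993, -0.0, 0.001]
ft_force: [0.4, -0.1, 0.6]
grip_width: 0.0854
grasp_force: 0.0
```

```bash
python3 go.py 0.5537 -0.303 0.25 -3.38; python3 - <<'E'
from fit import *
ims={n:bot.camera(n) for n in ('scene','top')}
g=(.5636,.166)
for c in ims: print('cup placed',c,fit_cup({c:ims[c]},g,.005))
cv2.imwrite('pics/s1.png',ims['scene'][160:360,300:560]); cv2.imwrite('pics/t1.png',ims['top'])
# cap, from the first pictures
S=4; ms={}
for c,uv,r in(('scene',(137,322),30),('top',(461,237),20)):
    im=cv2.imread(f'pics/{c}0.png'); h=cv2.cvtColor(im,cv2.COLOR_BGR2HSV)
    k=np.zeros((480,640),np.uint8); cv2.circle(k,uv,r,1,-1)
    ref=cv2.grabCut(im,np.where(k==1,3,0).astype(np.uint8),None,np.zeros((1,65)),np.zeros((1,65)),4,cv2.GC_INIT_WITH_MASK)[0]
    o=bot.outline_of('cap',c); print(c,[(round(x['conf'],2),x['rect']) for x in o[:2]])
    ms[c]=cv2.resize(((ref==3)|(ref==1)).astype(np.uint8),None,fx=S,fy=S,interpolation=0)
def cost(p,cs):
    s=0
    for c in cs:
        img=np.zeros((480*S,640*S),np.uint8)
        cv2.fillConvexPoly(img,cv2.convexHull(np.round((proj(c,cyl(p[0]/100,p[1]/100,.025,.147,.181))+.5)*S).astype(np.int32)),1)
        s+=1-(img&ms[c]).sum()/(img|ms[c]).sum()
    return s
for cs in (('scene',),('top',),('scene','top')):
    r=minimize(cost,[55.4,-30.3],args=(cs,),method='Nelder-Mead',options=dict(initial_simplex=[[55.4,-30.3],[56.4,-30.3],[55.4,-29.3]])); print(cs,r.x/100,r.fun)
E
```

```text
t 11.3833 pos [ 0.5567 -0.1122  0.2454] phi 2.898 j [-0.2   0.37  0.21  1.4   0.    0.04] w 0.0854 F [ 0.4 -0.1  0.6] g 0.0 tipreach 0.008
z axis [ 0.001 -0.    -1.   ]
shift [ -43.1 -185.9   -4.6]
az -0.3
shift after turn [ -42.1 -186.2   -4.6]
cup placed scene (array([ 0.56149246,  0.16814069, -0.28231442]), np.float64(0.10073467081096354), {'scene': 417})
cup placed top (array([ 0.56476058,  0.16827273, -0.32462506]), np.float64(0.26541140056744905), {'top': 201})
scene [(0.57, [115.2, 301.1, 37.9, 35.4]), (0.46, [267.4, 350.3, 27.5, 38.8])]
top [(0.59, [451.3, 227.1, 16.9, 20.3]), (0.42, [308.5, 170.8, 20.1, 23.7])]
('scene',) [ 0.58416529 -0.3023524 ] 0.3441388343156516
('top',) [ 0.54491553 -0.28943066] 0.4352322367834537
('scene', 'top') [ 0.56310686 -0.30190429] 1.1701088117772993
```

View pics/s1.png

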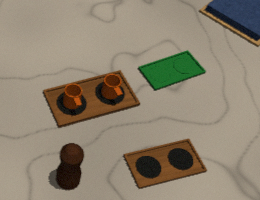

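The cup stands on the pad about 3 mm off centre, with both tabs parallel. The cap fit failed, so I'll use the network outlines instead.

```bash
python3 - <<'E'
from fit import *
S=4
ims={n:bot.camera(n) for n in ('scene','top')}
out=[]
for c in ims:
    r=bot.outline_of('cap',c)[0]; m=cv2.resize(r['pixels'].astype(np.uint8),None,fx=S,fy=S,interpolation=0)
    def cost(p):
        img=np.zeros((480*S,640*S),np.uint8)
        cv2.fillConvexPoly(img,cv2.convexHull(np.round((proj(c,cyl(p[0]/100,p[1]/100,.025,.147,.181))+.5)*S).astype(np.int32)),1)
        return 1-(img&m).sum()/(img|m).sum()
    q=minimize(cost,[55.4,-30.3],method='Nelder-Mead',options=dict(initial_simplex=[[55.4,-30.3],[56.4,-30.3],[55.4,-29.3]])); print(c,r['rect'],r['conf'],q.x/100,q.fun)
    P=proj(c,cyl(.554,-.303,.025,.147,.181)); print('expected',P.min(0),P.max(0))
    f=lambda z,r:((proj(c,np.c_[.554+r*np.cos(t),-.303+r*np.sin(t),0*t+z])+.5-o)*6).astype(np.int32)
    o=np.array([105,290]) if c=='scene' else np.array([420,200])
    b=cv2.resize(ims[c][o[1]:o[1]+90,o[0]:o[0]+66],None,fx=6,fy=6)
    for z,r in((.181,.025),(.147,.025),(0,.055)): cv2.polylines(b,[f(z,r)],True,(0,255,0),1)
    out.append(b)
cv2.imwrite('pics/cap.png',np.hstack(out))
E
```

```text
scene [115.1, 297.2, 39.8, 39.5] 0.71 [ 0.55687422 -0.30659147] 0.036402569593147804
expected [119.24620955 298.79479249] [156.86371657 336.01862892]
top [451.8, 226.8, 17.6, 22.4] 0.65 [ 0.55510928 -0.30484524] 0.05083694978301301
expected [448.07166509 226.55635896] [471.67628842 248.03325012]
```

View pics/cap.png

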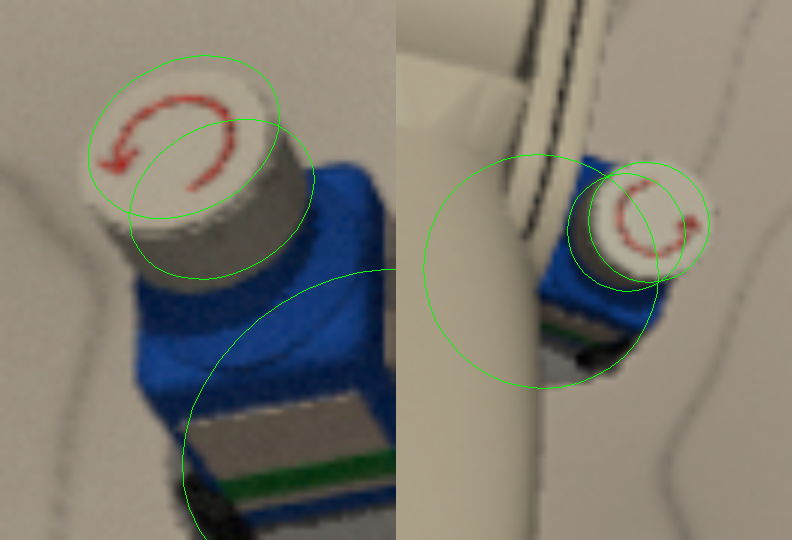

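The overlay shows the cap sits slightly beyond the guess; the mean fit is (0.5555, -0.3055). I'll go above it and then down.

Call:
move_arm(
  deltas=[
    [1,-4,-17,-4,0,0,0],
    [1,-8,-33,0,0,0,0],
    [1,-8,-33,0,0,0,0],
    [1,-8,-33,0,0,0,0],
    [1,-8,-33,0,0,0,0],
    [1,-6,-25,0,0,0,0],
    [1,-3,-14,0,0,0,0],
    [1,0,0,0,0,0,0],
  ],
)

```text
clock: 12.45
eef_pos: [0.5554, -0.3055, 0.2477]
tool_rot: [0.123, 0.992, -0.0, -0.0]
ft_force: [-0.2, 1.1, -0.6]
grip_width: 0.0854
grasp_force: 0.0
```

```bash
python3 go.py 0.5555 -0.3055 0.157
```

```text
t 12.45 pos [ 0.5554 -0.3055  0.2477] phi 2.896 j [-0.5   0.52  0.43  1.49 -0.   -0.26] w 0.0854 F [-0.2  1.1 -0.6] g 0.0 tipreach 0.008
z axis [-0.001 -0.    -1.   ]
shift [-0.1  0.1 90.7]
```

Call:
move_arm(
  deltas=[
    [1,0,0,15,0,0,0],
    [1,0,0,25,0,0,0],
    [1,0,0,25,0,0,0],
    [1,0,0,15,0,0,0],
    [1,0,0,10,0,0,0],
    [1,0,0,0,0,0,0],
  ],
)

```text
clock: 12.95
eef_pos: [0.5546, -0.301, 0.1557]
tool_rot: [0.12, 0.993, 0.001, -0.002]
ft_force: [-0.7, -0.4, -0.9]
grip_width: 0.0854
grasp_force: 0.0
```

Call:
move_arm(
  deltas=[
    [0.7,0,0,0,0,0,0],
    [0.6,0,0,0,0,0,0],
    [0.5,0,0,0,0,0,0],
    [0.3,0,0,0,0,0,0],
    [0,0,0,0,0,0,0],
    [0,0,0,0,0,0,0],
    [0,0,0,0,0,0,0],
  ],
)

```text
clock: 13.53
eef_pos: [0.5564, -0.3053, 0.1607]
tool_rot: [0.122, 0.993, -0.001, 0.002]
ft_force: [-1.3, -3.0, 6.2]
grip_width: 0.0496
grasp_force: 61.5
```

```bash
python3 go.py 0.5555 -0.3055 0.157
```

```text
t 13.5333 pos [ 0.5564 -0.3053  0.1607] phi 2.897 j [-0.5   0.54  0.25  1.27 -0.   -0.26] w 0.0496 F [-1.3 -3.   6.2] g 61.5 tipreach 0.008
z axis [ 0.004 -0.003 -1.   ]
shift [ 0.8 -0.4  3.7]
```

Call:
move_arm(
  deltas=[
    [0,0,0,3,0,0,0],
    [0,0,0,3,0,0,0],
    [0,0,0,3,0,0,0],
    [0,0,0,3,0,0,0],
    [0,0,0,0,0,0,0],
    [0,0,0,0,0,0,0],
  ],
)

```text
clock: 14.03
eef_pos: [0.5564, -0.3054, 0.1537]
tool_rot: [0.122, 0.993, -0.002, 0.004]
ft_force: [-8.1, 1.0, 25.4]
grip_width: 0.0494
grasp_force: 63.3
```

```bash
python3 go.py 0.5555 -0.3055 0.157
```

```text
t 14.0333 pos [ 0.5564 -0.3054  0.1537] phi 2.897 j [-0.5   0.55  0.24  1.25 -0.   -0.26] w 0.0494 F [-8.1  1.  25.4] g 63.3 tipreach 0.008
z axis [ 0.007 -0.005 -1.   ]
shift [ 0.9 -0.4 -3.3]
```

Call:
move_arm(
  deltas=[
    [0,0,0,-2.5,0,0,0],
    [0,0,0,0,0,0,-4],
    [0,0,0,0,0,0,-5],
    [0,0,0,0,0,0,-5],
    [0,0,0,0,0,0,-5],
    [0,0,0,0,0,0,-5],
  ],
)

```text
clock: 14.53
eef_pos: [0.5572, -0.305, 0.1538]
tool_rot: [-0.089, 0.996, -0.002, 0.003]
ft_force: [-3.2, 0.2, 15.2]
grip_width: 0.0496
grasp_force: 62.3
```

```bash
python3 go.py; python3 -c "
from h import *
print(bot.get_obs()['ft_torque'])"
```

```text
t 14.5333 pos [ 0.5572 -0.305   0.1538] phi -2.963 j [-0.5   0.55  0.24  1.25  0.   -0.68] w 0.0496 F [-3.2  0.2 15.2] g 62.3 tipreach 0.008
z axis [ 0.007 -0.004 -1.   ]
[-0.14465349  0.50768057 -0.03954931]
```

Turning freely: the torque is tiny and the cap is still pressed. I'll carry on to about 82°.

Call:
move_arm(
  deltas=[
    [0,0,0,0,0,0,-6],
    [0,0,0,0,0,0,-6],
    [0,0,0,0,0,0,-6],
    [0,0,0,0,0,0,-6],
    [0,0,0,0,0,0,-6],
    [0,0,0,0,0,0,-6],
    [0,0,0,0,0,0,-6],
    [0,0,0,0,0,0,-6],
    [0,0,0,0,0,0,-6],
    [0,0,0,0,0,0,-4],
  ],
)

```text
clock: 15.37
eef_pos: [0.5577, -0.3055, 0.1538]
tool_rot: [-0.561, 0.828, -0.004, 0.002]
ft_force: [-1.2, -2.0, 13.5]
grip_width: 0.0497
grasp_force: 62.3
```

```bash
python3 go.py; python3 -c "
from h import *
print(bot.get_obs()['ft_torque'])
s=bot.camera('scene'); cv2.imwrite('pics/tw.png',cv2.resize(s[270:370,90:210],None,fx=4,fy=4))"
```

```text
t 15.3667 pos [ 0.5577 -0.3055  0.1538] phi -1.95 j [-0.5   0.55  0.24  1.25 -0.   -1.69] w 0.0497 F [-1.2 -2.  13.5] g 62.3 tipreach 0.008
z axis [ 0.008 -0.005 -1.   ]
[-0.26697179  0.19460613 -0.07081404]
```

View pics/tw.png

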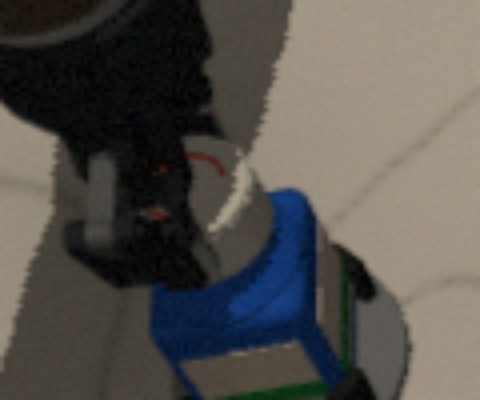

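The cap is still gripped on the bottle at about (215,205) in the crop, and the tool has turned 82°. I'll lift it straight up.

Call:
move_arm(
  deltas=[
    [0,0,0,-3,0,0,0],
    [0,0,0,-4,0,0,0],
    [0,0,0,-5,0,0,0],
    [0,0,0,-6,0,0,0],
    [0,0,0,-6,0,0,0],
    [0,0,0,0,0,0,0],
  ],
)

```text
clock: 15.92
eef_pos: [0.5562, -0.3046, 0.1738]
tool_rot: [-0.559, 0.829, -0.001, 0.0]
ft_force: [0.7, -4.0, 1.5]
grip_width: 0.0496
grasp_force: 63.5
```

```bash
python3 go.py
```

```text
t 15.9167 pos [ 0.5562 -0.3046  0.1738] phi -1.955 j [-0.5   0.54  0.28  1.31 -0.   -1.69] w 0.0496 F [ 0.7 -4.   1.5] g 63.5 tipreach 0.008
z axis [ 0.002 -0.001 -1.   ]
```

Call:
move_arm(
  deltas=[
    [0,0,0,-6,0,0,0],
    [0,0,0,-8,0,0,0],
    [0,0,0,-10,0,0,0],
    [0,0,0,-12,0,0,0],
    [0,0,0,-10,0,0,0],
    [0,0,0,-8,0,0,0],
    [0,0,0,-3,0,0,0],
    [0,0,0,0,0,0,0],
    [0,0,0,0,0,0,0],
    [0,0,0,0,0,0,0],
  ],
)

```text
clock: 16.75
eef_pos: [0.5551, -0.3035, 0.2291]
tool_rot: [-0.559, 0.829, 0.001, -0.0]
ft_force: [-0.2, 0.1, -0.4]
grip_width: 0.0493
grasp_force: 63.3
```

Call:
move_arm(
  deltas=[
    [0,0,0,0,0,0,0],
    [0,0,0,0,0,0,0],
    [0,0,0,0,0,0,0],
    [0,0,0,0,0,0,0],
    [0,0,0,0,0,0,0],
    [0,0,0,0,0,0,0],
  ],
)

```text
clock: 17.25
eef_pos: [0.5554, -0.3038, 0.2297]
tool_rot: [-0.559, 0.829, 0.0, -0.0]
ft_force: [-0.1, 0.0, -0.6]
grip_width: 0.0494
grasp_force: 63.3
```

```bash
python3 go.py; python3 -c "
from h import *
s=bot.camera('scene'); cv2.imwrite('pics/end.png',s[200:400,60:460])"
```

```text
t 17.25 pos [ 0.5554 -0.3038  0.2297] phi -1.954 j [-0.5   0.52  0.39  1.44  0.   -1.69] w 0.0494 F [-0.1  0.  -0.6] g 63.3 tipreach 0.008
z axis [-0.  0. -1.]
```

View pics/end.png

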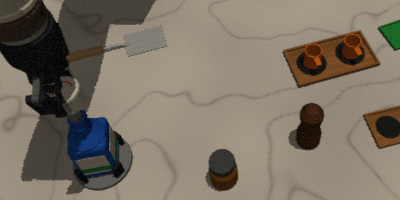

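The bare neck shows at (78,117), with the cap held above it at (68,95). Both cups stand on the tray and the bystanders haven't moved, so I'm handing the job in.

```bash
python3 -c "
from workcell import bot
print(bot.job_done())"
```

```text
the job is handed in; nothing more can be done
None
```

The job is handed in at about 17 s on the robot clock (verdict not shown): the loose cup stands released about 3 mm off the pad centre with its tab matching the other cup's, and the cap is off, held level about 7 cm above its closed place over the bottle.

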